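# Bolt the drop front of a plywood case and hold a try square in its corner

## Robot

A 6-joint arm with a two-finger parallel gripper is mounted at the origin on the work surface. World frame = base frame: x ahead of the robot, y to its left, z up, the work surface at z = 0. Lengths are in mm, angles in rad, forces in N, time in s.
With the tool pointing down it reaches from about 350 to 875 mm from the base axis. Payload 4.2 kg.
Tool frame: the origin (TCP) lies at the very end of the fingers, on their centre line; the grasp point (between the pads) lies 19 mm behind it (pinch_z is the distance from the TCP to the grasp point, in mm); z points along the fingers, y is the line along which they close (so a half turn about z gives the same grasp; the last joint's range is limited). The gripper opens to 85 mm and grips with 20 to 120 N. Pads are 22 mm wide; open, the fingers measure 114 mm over their backs; the gripper's body (76 mm by 85 mm) begins 54 mm behind the grasp point. The pads swing forward as they close: fully open they stand 13 mm farther back than shut.
Start: joints at [1.458, 0.385, 0.008, 0, -1.194, -0.259], TCP at [227.025, 582.288, 231.312] pointing down, gripper open.
Joint ranges: [-3.14, 3.14], [-1.21, 2.06], [-1.07, 1.41], [-3.16, 2.05], [-2.99, -0.16], [-3.1, 3.1]. Speed limits (rad/s): [2.79, 2.79, 3.14, 3.14, 3.14, 3.14].

## Interface

Orientations are given as a unit quaternion [x, y, z, w].
In Python, from bench import * gives the robot as it stands.
- The arm moves only by the tool arm_command, never from a script. Its argument "steps" is one flat list of numbers, 4 for each row, row after row: the shift along the tool's x, y, z in m, then the turn about the tool's z in rad. In form: [tx, ty, tz, roll, tx, ty, tz, roll, ...]. A call has 1 to 20 rows; each row shifts and turns the commanded pose from where the row before left it, along the tool's axes as they then stand; what a row does not reach is not made up. A row lasts 1/8 s, in which the tool goes at most 62.5 mm and 10.7 degrees, less where a joint would pass 70% of its speed; a pose out of reach is approached as far as the arm can. A call with a gripper value outside its range is refused whole. "grip" is the finger opening in m, from 0 to 0.0854, set as the call begins (left out, the last holds). The fingers move at their own pace and stop on an object; the grip force is fixed at half the most. Time passes only in rows, so rows that do not move let the fingers close. It gives the time, the measured TCP pose, the force, the opening and the grip force at its end, in the units of the state.
- read_state(): the state, without advancing time (a new reading comes with each control period).
- get_image(name): name is "scene" or "top" or "wrist"; returns the picture (420x560x3 uint8, red, green, blue); there is no depth.
- get_calibration(name): a dict with "camera_matrix" (3x3 intrinsics, pixels), "cam_to_world" (4x4, takes a point from camera to world coordinates). Camera axes: x right, y down, z forward; pixel columns grow to the right and rows downward; lengths in mm; the calibration is good to about 2 mm. A picture is of the moment at which its call begins: read the wrist's pose just before it. get_calibration takes no time and is no camera call; for the wrist camera it gives the pose at the moment of the call.
- job_done(): hands the job in; it is judged then, once.
The state is a dict: "clock": time; "joints": joint angles; "joint_vel": joint speeds; "joint_efforts": joint torques, N m; "position": TCP position; "ee_rot": TCP orientation; "contact_force": force on the tool from outside, world axes, zero at the start; "wrist_torque": the same for the moment, N m; "gripper_width": finger opening in mm; "grasp_force": force on a finger pad.
Only numpy, scipy, OpenCV 4.12 (cv2) and the standard library are available. Lean on these libraries where they do the work, as an engineer would, in place of code of your own. Each camera call takes 0.05 s, during which the arm holds its last target. There are 200 camera calls.

## Task

The drop front of the half-built plywood carrying case is standing up but not yet bolted: slide its barrel bolt fully home into the keeper, so that the front cannot swing out. Then pick up the try square and press it into the inside corner of the case, with the back of its stock flat against the front and its blade standing on the case floor, square to the front. Finish while still gripping the square and pressing it firmly into that corner, so that somebody else can tighten the hinge screws; leave the screw jar, the screwdriver and the tape where they are.

Things in the scene. Friction and masses are not known exactly. Their poses are not given: they have to be found in the camera images.
- corner (a point): Mid-point of the inside corner line of the plywood case, where the drop front's inner face meets the top of the case floor, 21 mm above the bench. Axes: x level, square to the front, pointing out through it, away from the robot; y level, along the front, to the left; z up. The drop front is 90 mm high above the floor, 18 mm thick (outer face at x = 18 mm), 226 mm wide.
- case_floor: Floor board of the plywood case, 248 x 266 x 18 mm, fixed; origin at the centre of its underside, 3 mm above the bench, axes like the corner's. The case is open on top and at the back (towards the robot); its floor runs 230 mm back from the front. Its two side walls are 18 mm thick, 90 mm high above the floor, with inner faces 115 mm left and right of the corner point.
- front (a joint): Lean of the plywood drop front about its bottom hinge, rad: 0 is upright and square to the floor, as at the start, resting on its stop; it grows as the front falls outward, away from the robot. Unbolted, a push of about 1 N near its top from inside swings it out; with the bolt in its keeper it is locked (about 0.5 mm of play at the bolt).
- bolt (a joint): How far the barrel bolt has been slid, m: 0 is fully withdrawn, 0.030 is fully home at its end stop. It slides to the right (along -y of the corner point); its rod enters the keeper on the edge of the right-hand side wall at about 0.015. It slides with about 2 N of friction and stays where it is left.
- bolt_knob (a point): Middle of the bolt's knob; it moves with the bolt. The steel barrel bolt lies along the front's outer face (away from the robot), 25 mm below its top edge, near its right end. Knob: steel cylinder, 14 mm diameter, 26 mm long, level, standing straight out along the corner's x; this point is 34 mm out from that face. Rod, guides and keeper stand out at most 19 mm. Axes like the corner's.
- square_stock (a point): Centre of the try square's stock, a dark wooden leg 120 mm tall (z), 40 mm wide (x), 20 mm thick (y). It (0.22 kg) starts on the bench left of the case, stock upright. x points to the stock's brass-faced back, 20 mm ahead of this point. The steel blade, 38 mm high, 3 mm thick, leaves the stock's foot towards -x, ends 200 mm behind the back face, lower edge flush with the foot. Slides easily on plywood.
- square_heel (a point): Heel (outer corner) of the try square: foot of the stock's back face, half-way through its thickness; 20 mm ahead of and 60 mm below the stock's centre, same axes. When the square sits in the corner, the heel lies on the corner line and its axes agree with those of the corner point.
- jar: Screw jar with a white lid, 64 mm in diameter, 75 mm high, standing beyond the case, to the left; origin at the centre of its underside. Not to be disturbed.
- screwdriver: Screwdriver, 210 mm long, lying on the bench to the right of the case; origin on the bench under its middle. Not to be disturbed.
- tape: Roll of paper tape lying flat, 104 mm in diameter, 25 mm high, to the far left; origin at the centre of its underside. Not to be disturbed.
Things that resemble listed ones, but are neither listed nor needed, are in the scene too. Several things look just like the part that bears square_stock: the one meant starts nearest to the robot's base.

How it is judged:
By the outcome, as a careful person would: the job done as asked, in the order asked, and still so for the second after the job is handed in, while the arm keeps its last pose, push and grip.
It also fails if it takes over 61 s, if anything falls off the work surface, if the arm or the gripper's body presses on something with over 40 N, if the wrist force passes 120 N, or if a joint passes its speed limit or range.

## Working session

There is one attempt and no reset: what is moved stays moved. The work goes in short steps, Python scripts to look and compute and a tool call to move; the robot and the scene stay as the last step left them, time stands still between calls to the robot, and variables do not carry over. Pictures are saved under pics/ and viewed, at most 11 in all, crops included, and the job is handed in when it is done.

Besides the shell and the picture viewer there is one more tool, called after "Emit:" as name(argument=value, ...) on one line, values as JSON. arm_command: Moves the arm, as the interface text tells. Its arguments: {"type":"object","properties":{"steps":{"type":"array","items":{"type":"number"}},"grip":{"type":"number"}},"required":["steps"]}

```bash
mkdir -p pics; python3 - <<'E'
from bench import *
import cv2,numpy as np
s=read_state();print(s)
for n in ("scene","top"):
    im=get_image(n);cv2.imwrite(f"pics/{n}0.png",im[:,:,::-1]);c=get_calibration(n);print(n,np.round(c["camera_matrix"],1).tolist(),np.round(c["cam_to_world"],3).tolist())
E
```

```text
{'clock': 0.0, 'joints': array([ 1.45759936e+00,  3.85556124e-01,  6.60912603e-03, -5.25894621e-04,
       -1.19402331e+00, -2.58625399e-01]), 'joint_vel': array([ 0.00071336,  0.00050151,  0.00130037,  0.00052026, -0.00392109,
        0.00042086]), 'joint_efforts': array([-2.27984950e-03, -3.92287409e+01,  1.88402170e+01,  4.18610036e+00,
       -4.58091396e-03, -3.20519526e-06]), 'position': array([226.81717495, 581.74439336, 230.21133843]), 'ee_rot': array([ 9.82749688e-01, -1.84937314e-01, -1.64782156e-04,  1.10187387e-03]), 'contact_force': array([0.14099961, 0.06477218, 0.94458331]), 'wrist_torque': array([0.01384673, 0.01558254, 0.03195276]), 'grasp_force': 0.0, 'gripper_width': 85.25675543956793}
scene [[467.1, 0.0, 275.7], [0.0, 467.1, 204.6], [0.0, 0.0, 1.0]] [[-0.847, 0.308, -0.434, 1235.564], [0.531, 0.46, -0.711, 834.568], [-0.019, -0.833, -0.554, 788.405], [0.0, 0.0, 0.0, 1.0]]
top [[523.0, 0.0, 278.3], [0.0, 523.0, 206.8], [0.0, 0.0, 1.0]] [[-0.008, -0.995, 0.096, 535.91], [-1.0, 0.009, 0.01, -41.323], [-0.011, -0.096, -0.995, 1463.417], [0.0, 0.0, 0.0, 1.0]]
```

View pics/scene0.png

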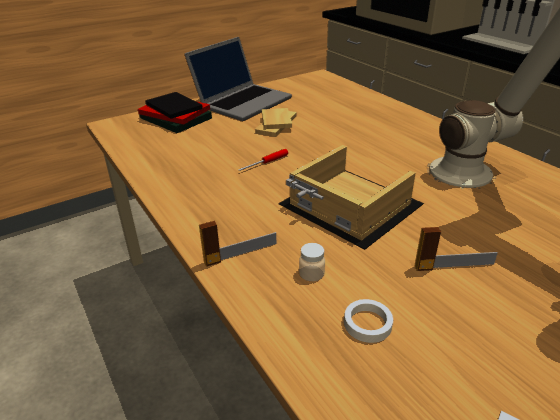

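View pics/top0.png

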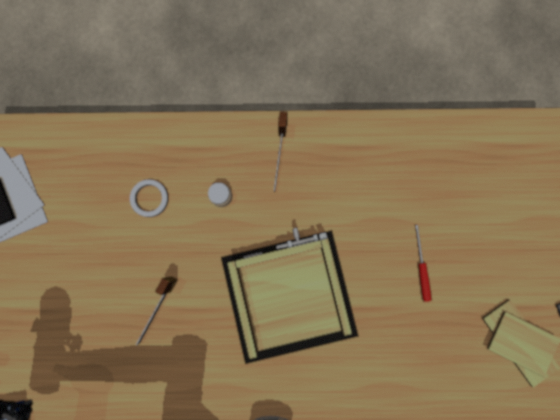

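The scene shows the near square at about (430,250) and the bolt knob side at about (300,187). In the top view the stock is at about (167,285), its blade end at (138,343), and the knob near (296,232). I'll enlarge these areas.

```bash
python3 - <<'E'
import cv2,numpy as np
t=cv2.imread("pics/top0.png");s=cv2.imread("pics/scene0.png")
R=lambda im,x,y,w,h,k:cv2.resize(im[y:y+h,x:x+w],None,fx=k,fy=k,interpolation=cv2.INTER_CUBIC)
cv2.imwrite("pics/a.png",R(t,215,220,150,150,4))
b=np.hstack([R(t,125,265,65,100,6),R(s,410,215,100,150,4)[:, :]]) 
cv2.imwrite("pics/b.png",b)
cv2.imwrite("pics/c.png",R(s,275,140,150,110,5))
E
```

```text
(no output)
```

View pics/a.png

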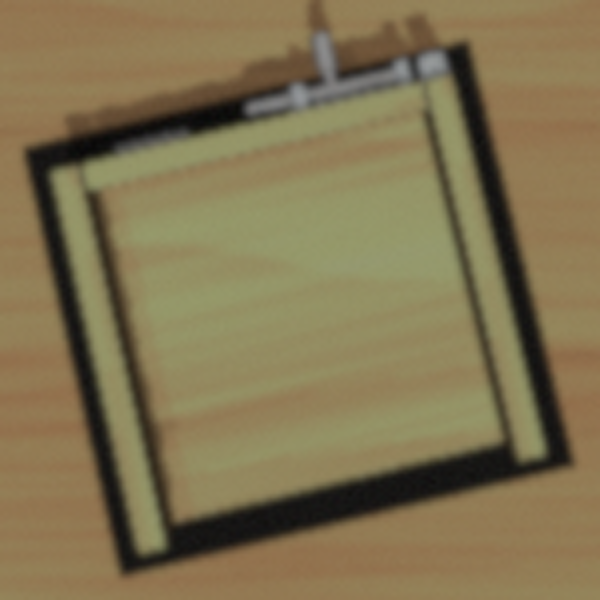

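View pics/b.png

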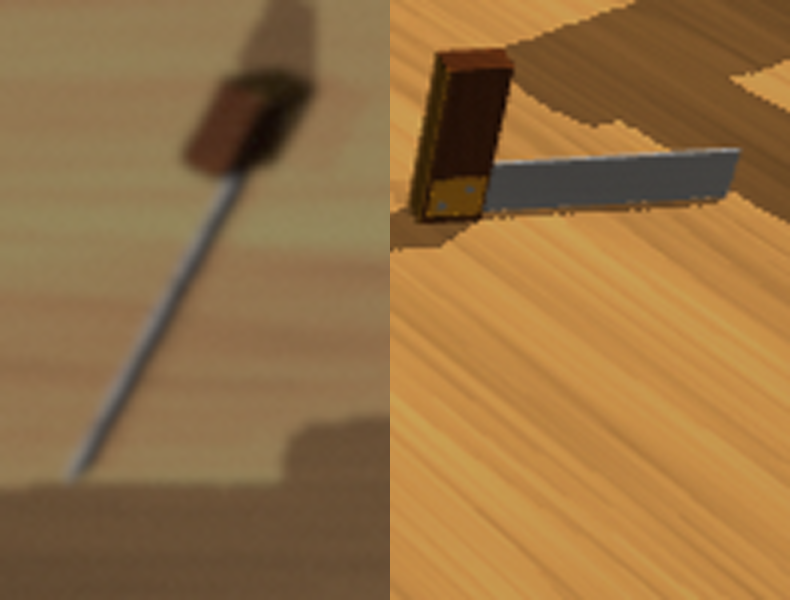

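View pics/c.png

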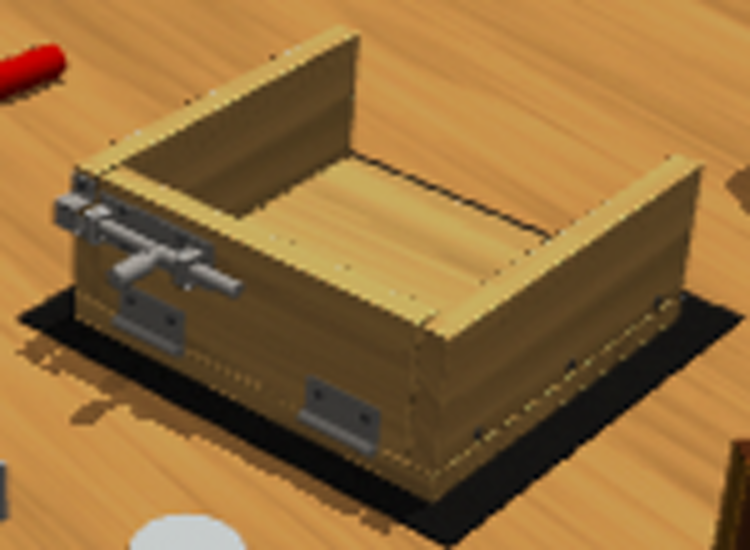

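```bash
cat > h.py <<'E'
from bench import *
import numpy as np, cv2
from scipy.optimize import least_squares
from scipy.spatial.transform import Rotation as Ro
C={n:get_calibration(n) for n in("top","scene")}
def proj(c,P):
    T=np.linalg.inv(c["cam_to_world"]);p=np.c_[P,np.ones(len(P))]@T.T
    q=p[:,:3]@c["camera_matrix"].T;return q[:,:2]/q[:,2:]
def W(pose,P):
    x,y,a=pose;c,s=np.cos(a),np.sin(a);P=np.asarray(P,float)
    return np.c_[x+c*P[:,0]-s*P[:,1],y+s*P[:,0]+c*P[:,1],P[:,2]]
def fit(obs,x0):
    def r(p):
        return np.concatenate([(proj(C[n],W(p[:3],np.array([q[2:5] for q in o])))-[q[:2] for q in o]).ravel() for n,o in obs.items()])
    s=least_squares(r,x0,loss="soft_l1",x_scale=[10,10,.1]);print(np.round(s.x,3));
    print(np.round(r(s.x),1).reshape(-1,2).tolist());return s.x
cr=lambda L,ox,oy,k:[((u+.5)/k-.5+ox,(v+.5)/k-.5+oy,*P) for u,v,P in L]
E
python3 - <<'E'
from h import *
t=cr([(137,556,(-230,133,111)),(168,549,(-230,115,111)),(50,172,(18,133,111)),(92,188,(0,113,111)),(82,165,(18,114,111)),(548,457,(-230,-133,111)),(517,463,(-230,-115,111)),(425,108,(0,-113,111)),(172,523,(-230,113,21)),(508,443,(-230,-115,21))],215,220,4)
s=cr([(345,25,(-230,-133,111)),(358,38,(-230,-115,111)),(704,165,(-230,133,111)),(672,153,(-230,115,111)),(445,337,(18,133,111)),(432,500,(18,133,3)),(78,168,(18,-133,111))],275,140,5)
c=fit({"top":t,"scene":s},[480,-50,.2])
# knob
kt=cr([(320,34,0),(326,57,0)],215,220,4);ks=cr([(120,275,0)],275,140,5)
def r(p):return np.r_[(proj(C["top"],W(c,[(65,p[0],86),(52,p[0],86)]))-np.array(kt,dtype=object)[:,:2].astype(float)).ravel(),(proj(C["scene"],W(c,[(65,p[0],86)]))-[ks[0][:2]]).ravel()]
k=least_squares(r,[-50]);print("knob y",k.x,r(k.x),W(c,[(52,k.x[0],86)]))
q=fit({"top":cr([(185,158,(-20,10,120)),(222,82,(20,10,120)),(270,92,(20,-10,120)),(235,172,(-20,-10,120)),(72,478,(-180,0,38))],125,265,6),
"scene":cr([(50,70,(20,10,120)),(120,70,(-20,10,120)),(123,52,(-20,-10,120)),(37,219,(20,10,0)),(92,217,(-20,10,0)),(350,150,(-180,1,38)),(337,207,(-180,1,0))],410,215,4)},[380,230,-.4])
E
```

```text
[ 5.35334e+02 -2.95970e+01  2.25000e-01]
[[0.5, -0.2], [-0.3, -0.2], [0.5, -0.2], [-0.9, 0.9], [-0.3, -0.1], [-0.1, -0.1], [0.8, 0.0], [1.3, 0.4], [1.2, -0.2], [-0.8, 0.1], [-1.2, 0.2], [0.7, -0.7], [0.1, 0.2], [1.0, 0.5], [0.6, 0.7], [-0.2, 1.3], [-0.8, -0.5]]Traceback (most recent call last):
  File "<stdin>", line 6, in <module>
  File "h.py", line 17, in <lambda>
    cr=lambda L,ox,oy,k:[((u+.5)/k-.5+ox,(v+.5)/k-.5+oy,*P) for u,v,P in L]
                         ^^^^^^^^^^^^^^^^^^^^^^^^^^^^^^^^^^
TypeError: Value after * must be an iterable, not int
```

```bash
python3 - <<'E'
from h import *
c=np.array([535.33,-29.6,.225])
kt=np.array(cr([(320,34,()),(326,57,())],215,220,4));ks=np.array(cr([(120,275,())],275,140,5))
def r(p):return np.r_[(proj(C["top"],W(c,[(65,p[0],86),(52,p[0],86)]))-kt).ravel(),(proj(C["scene"],W(c,[(65,p[0],86)]))-ks).ravel()]
k=least_squares(r,[-50]);print("knob y",k.x,r(k.x),W(c,[(52,k.x[0],86)]))
q=fit({"top":cr([(185,158,(-20,10,120)),(222,82,(20,10,120)),(270,92,(20,-10,120)),(235,172,(-20,-10,120)),(72,478,(-180,0,38))],125,265,6),
"scene":cr([(50,70,(20,10,120)),(120,70,(-20,10,120)),(123,52,(-20,-10,120)),(37,219,(20,10,0)),(92,217,(-20,10,0)),(350,150,(-180,1,38)),(337,207,(-180,1,0))],410,215,4)},[380,230,-.4])
print(Ro.from_quat(read_state()["ee_rot"]).as_matrix().round(3))
E
```

```text
knob y [-56.29314147] [ 0.01183021  0.06272791 -0.33254174 -0.88605133 -0.85822994  1.36110483] [[598.57865157 -72.87269174  86.        ]]
[463.944 270.084  -0.507]
[[-0.6, 0.5], [1.1, -0.7], [-0.2, 1.4], [-2.1, 2.0], [-0.7, -0.0], [1.3, 0.3], [0.6, -0.5], [-3.1, -1.1], [-3.0, 1.5], [-0.9, 1.2], [-0.2, 0.7], [-0.7, -1.8]]
[[ 0.932 -0.363 -0.001]
 [-0.363 -0.932 -0.002]
 [ 0.     0.002 -1.   ]]
```

```bash
cat >> h.py <<'E'
CASE=np.array([535.33,-29.6,.225])
def go(x,y,z,yaw):
    s=read_state();R=Ro.from_quat(s["ee_rot"]).as_matrix();y0=np.arctan2(R[1,0],R[0,0]);roll=-(yaw-y0)
    d=np.array([x,y,z])-s["position"];R2=R@Ro.from_euler("z",roll).as_matrix()
    print("t",round(s["clock"],2),"pos",s["position"].round(1),"yaw",y0.round(3),"tilt",R[:,2].round(3),"F",s["contact_force"].round(1),"w",round(s["gripper_width"],1),"gf",round(s["grasp_force"],1),"| roll",roll.round(3),"then tool delta mm",(R2.T@d).round(1))
E
python3 - <<'E'
from h import *
p=W(CASE,[(55,-56.3,0)])[0];print(p);go(p[0],p[1],200,.225)
E
```

```text
[601.50456408 -72.21005831   0.        ]
t 0.1 pos [226.9 581.8 230.3] yaw -0.372 tilt [-0.001 -0.002 -1.   ] F [-0.2  0.1  0.2] w 85.2 gf 0.0 | roll -0.597 then tool delta mm [219.3 721.1  31.3]
```

Emit:
arm_command(steps=[0,0,0,-0.15,0,0,0,-0.15,0,0,0,-0.15,0,0,0,-0.147,0.0137,0.045,0.002,0,0.0137,0.045,0.002,0,0.0137,0.045,0.002,0,0.0137,0.045,0.002,0,0.0137,0.045,0.002,0,0.0137,0.045,0.002,0,0.0137,0.045,0.002,0,0.0137,0.045,0.002,0,0.0137,0.045,0.002,0,0.0137,0.045,0.002,0,0.0137,0.045,0.002,0,0.0137,0.045,0.002,0,0.0137,0.045,0.002,0,0.0137,0.045,0.002,0,0.0137,0.045,0.002,0,0.0137,0.045,0.002,0], grip=0.05)

```text
clock: 2.6
position: [601.8, -72.0, 198.7]
ee_rot: [0.994, 0.112, -0.0, -0.0]
contact_force: [1.5, 0.3, -0.6]
gripper_width: 49.7
grasp_force: 0.0
```

Emit:
arm_command(steps=[0,0,0,0,0,0,0,0,0,0,0,0])

```text
clock: 2.98
position: [601.0, -69.6, 199.4]
ee_rot: [0.994, 0.113, -0.0, -0.0]
contact_force: [0.6, -0.0, -0.0]
gripper_width: 50.1
grasp_force: 0.0
```

```bash
python3 - <<'E'
from h import *
p=W(CASE,[(55,-56.3,0)])[0];go(p[0],p[1],67,.225)
im=get_image("wrist");c=get_calibration("wrist")
print(proj(c,W(CASE,[(65,-56.3,86),(39,-56.3,86),(18,-113,111),(18,113,111),(0,-113,111)])).round(0).tolist())
cv2.imwrite("pics/w1.png",im[:,:,::-1])
E
```

```text
t 2.98 pos [601.  -69.6 199.4] yaw 0.227 tilt [-0.  0. -1.] F [ 0.6 -0.  -0. ] w 50.1 gf 0.0 | roll 0.002 then tool delta mm [-1.000e-01  2.700e+00  1.324e+02]
[[284.0, 206.0], [284.0, 236.0], [358.0, 273.0], [65.0, 273.0], [356.0, 294.0]]
```

View pics/w1.png

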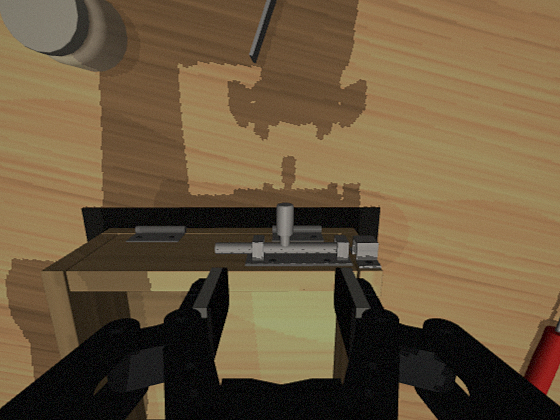

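The wrist view shows the knob from (286,207) to (286,243), within 2 px of prediction in the column. The jar is well clear, so I'll descend.

Emit:
arm_command(steps=[0,0.0022,0.022,0,0,0,0.022,0,0,0,0.022,0,0,0,0.022,0,0,0,0.022,0,0,0,0.022,0,0,0,0,0,0,0,0,0])

```text
clock: 4.03
position: [602.6, -72.2, 68.5]
ee_rot: [0.994, 0.113, 0.001, 0.0]
contact_force: [0.8, -0.3, 0.4]
gripper_width: 49.9
grasp_force: 0.0
```

Emit:
arm_command(steps=[0,0,0,0,0,0,0,0,0,0,0,0,0,0,0,0], grip=0.0)

```text
clock: 4.53
position: [602.6, -72.6, 68.2]
ee_rot: [0.994, 0.113, 0.001, 0.0]
contact_force: [-0.9, 0.9, 4.5]
gripper_width: 11.7
grasp_force: 58.4
```

Emit:
arm_command(steps=[0,0.005,0,0,0,0.005,0,0,0,0.005,0,0,0,0.005,0,0,0,0,0,0,0,0,0,0])

```text
clock: 5.28
position: [607.5, -93.0, 68.1]
ee_rot: [0.994, 0.113, 0.001, 0.0]
contact_force: [0.8, -0.7, 5.4]
gripper_width: 11.5
grasp_force: 58.6
```

Emit:
arm_command(steps=[0,0.003,0,0,0,0.003,0,0,0,0.002,0,0,0,0,0,0,0,0,0,0])

```text
clock: 5.9
position: [609.1, -99.5, 68.0]
ee_rot: [0.994, 0.113, 0.001, -0.0]
contact_force: [-0.7, 4.3, 6.2]
gripper_width: 12.0
grasp_force: 58.9
```

```bash
python3 - <<'E'
from h import *
p=W(CASE,[(55,-86.3,0)])[0];go(p[0],p[1],67,.225)
E
```

```text
t 5.9 pos [609.1 -99.5  68. ] yaw 0.226 tilt [ 0.002  0.001 -1.   ] F [-0.7  4.3  6.2] w 12.0 gf 58.9 | roll 0.001 then tool delta mm [-1.3  1.7  1. ]
```

Resistance is showing, so the bolt has moved about 27–28 mm. I'll push on towards the end stop.

Emit:
arm_command(steps=[0,0.002,0,0,0,0.002,0,0,0,0,0,0,0,0,0,0])

```text
clock: 6.4
position: [609.4, -99.9, 67.8]
ee_rot: [0.994, 0.113, 0.001, -0.002]
contact_force: [-2.9, 16.9, 8.7]
gripper_width: 11.7
grasp_force: 59.4
```

Emit:
arm_command(steps=[0,0.002,0,0,0,0.002,0,0,0,0,0,0,0,0,0,0])

```text
clock: 6.9
position: [609.7, -100.2, 67.6]
ee_rot: [0.994, 0.112, 0.001, -0.004]
contact_force: [-5.6, 29.5, 11.3]
gripper_width: 12.2
grasp_force: 60.1
```

Emit:
arm_command(steps=[0,0,0,0,0,0,0,0,0,-0.004,0,0,0,0,-0.015,0,0,0,-0.025,0,0,0,-0.03,0,0,0,-0.03,0,0,0,-0.03,0,0,0,0,0,0,0,0,0], grip=0.05)

```text
clock: 8.15
position: [608.6, -104.2, 197.3]
ee_rot: [0.994, 0.112, -0.0, -0.0]
contact_force: [0.5, 0.0, -0.1]
gripper_width: 50.4
grasp_force: 0.0
```

```bash
python3 - <<'E'
from h import *
s=read_state();im=get_image("wrist");c=get_calibration("wrist")
print(proj(c,W(CASE,[(65,-86.3,86),(39,-86.3,86),(65,-83,86)])).round(1).tolist())
cv2.imwrite("pics/w2.png",cv2.resize(im[150:330,180:420,::-1],None,fx=3,fy=3))
go(463.9,270.1,200,-.507)
E
```

```text
[[277.7, 205.7], [277.8, 236.6], [273.6, 205.7]]
t 8.2 pos [ 608.4 -104.1  196.6] yaw 0.225 tilt [-0.002  0.    -1.   ] F [ 0.9 -0.6 -0.5] w 50.2 gf 0.0 | roll 0.732 then tool delta mm [-308.  -257.    -3.1]
```

View pics/w2.png

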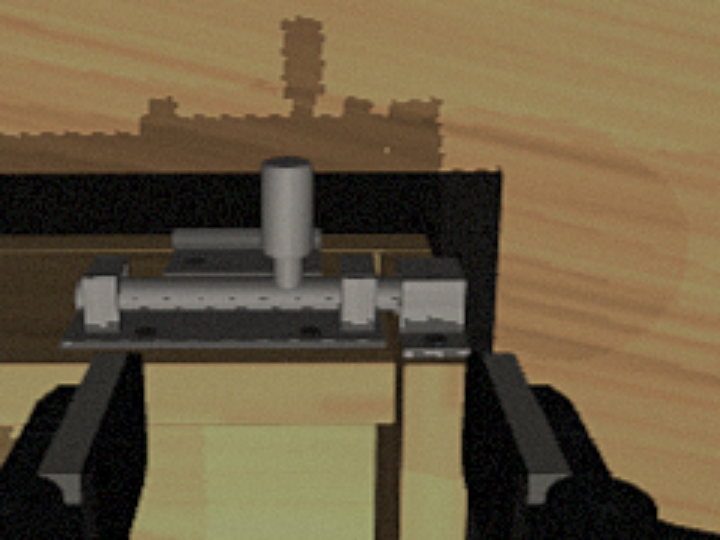

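Emit:
arm_command(steps=[0,0,0.022,0,0,0,0.022,0,0,0,0.022,0,0,0,0.022,0,0,0,0.022,0,0,0,0.022,0,0,0,0.004,0,0,0,0,0,0,0.003,0,0,0,0.003,0,0,0,0,0,0], grip=0.03)

```text
clock: 9.57
position: [610.6, -107.7, 62.2]
ee_rot: [0.994, 0.112, 0.001, -0.001]
contact_force: [-2.1, 9.7, 2.4]
gripper_width: 30.1
grasp_force: 4.6
```

Emit:
arm_command(steps=[0,0.002,0,0,0,0.002,0,0,0,0,0,0,0,0,0,0])

```text
clock: 10.07
position: [610.8, -108.1, 62.0]
ee_rot: [0.994, 0.112, 0.0, -0.003]
contact_force: [-4.2, 20.3, 5.0]
gripper_width: 29.8
grasp_force: 10.8
```

Emit:
arm_command(steps=[0,0.002,0,0,0,0.002,0,0,0,0,0,0,0,0,0,0])

```text
clock: 10.58
position: [611.2, -108.6, 61.7]
ee_rot: [0.994, 0.113, 0.0, -0.005]
contact_force: [-6.2, 34.9, 6.9]
gripper_width: 29.9
grasp_force: 17.2
```

Emit:
arm_command(steps=[0,0.002,0,0,0,0.002,0,0,0,0,0,0,0,0,0,0])

```text
clock: 11.08
position: [611.5, -109.0, 61.5]
ee_rot: [0.994, 0.113, -0.0, -0.007]
contact_force: [-7.9, 46.3, 9.4]
gripper_width: 30.2
grasp_force: 23.5
```

The bolt stalls hard at the same place at over 45 N, so it is at its end stop. Next I'll withdraw and go for the square.

Emit:
arm_command(steps=[0,-0.006,0,0,0,-0.008,0,0,0,0,0,0,0,0,-0.02,0,0,0,-0.03,0,0,0,-0.03,0,0,0,-0.03,0,0,0,-0.03,0,0,0,0,0,0,0,0,0.15,0,0,0,0.15,0,0,0,0.15,0,0,0,0.15,0,0,0,0.132,0,0,0,0])

```text
clock: 12.95
position: [609.5, -108.7, 200.3]
ee_rot: [0.968, -0.251, -0.001, 0.0]
contact_force: [0.6, -0.2, 1.0]
gripper_width: 30.1
grasp_force: 0.0
```

```bash
python3 - <<'E'
from h import *
go(463.9,270.1,200,-.507)
im=get_image("wrist");c=get_calibration("wrist")
E
```

```text
t 12.95 pos [ 609.5 -108.7  200.3] yaw -0.507 tilt [-0.002 -0.    -1.   ] F [ 0.6 -0.2  1. ] w 30.1 gf 0.0 | roll 0.0 then tool delta mm [-311.2 -260.5    0.5]
```

Emit:
arm_command(steps=[-0.037,-0.026,0,0,-0.037,-0.026,0,0,-0.037,-0.026,0,0,-0.037,-0.026,0,0,-0.037,-0.026,0,0,-0.037,-0.026,0,0,-0.037,-0.026,0,0,-0.037,-0.026,0,0,-0.037,-0.026,0,0,-0.037,-0.026,0,0,0,0,0,0,0,0,0,0,0,0,0,0], grip=0.06)

```text
clock: 14.62
position: [413.1, 298.1, 201.2]
ee_rot: [0.968, -0.251, -0.0, 0.0]
contact_force: [-0.3, 0.4, -0.6]
gripper_width: 59.7
grasp_force: 0.0
```

```bash
python3 - <<'E'
from h import *
go(463.9,270.1,200,-.507)
im=get_image("wrist");c=get_calibration("wrist")
print(proj(c,W([463.9,270.1,-.507],[(20,10,120),(20,-10,120),(-20,-10,120),(-20,10,120),(-180,0,38)])).round(1).tolist())
cv2.imwrite("pics/w3.png",im[:,:,::-1])
E
```

```text
t 14.62 pos [413.1 298.1 201.2] yaw -0.508 tilt [-0. -0. -1.] F [-0.3  0.4 -0.6] w 59.7 gf 0.0 | roll -0.001 then tool delta mm [58.  -0.2  1.2]
[[265.8, 115.6], [296.7, 115.5], [296.0, 177.1], [266.6, 177.1], [281.3, 314.3]]
```

View pics/w3.png

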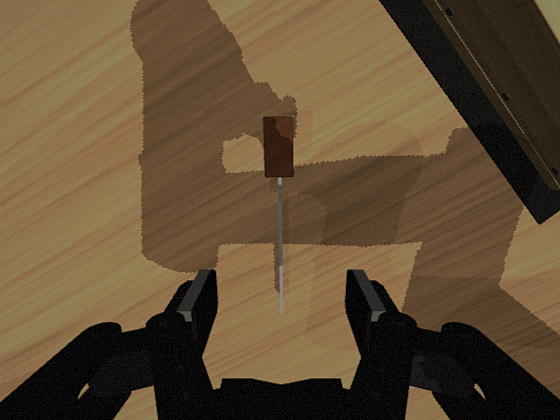

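The wrist view has the stock top corners at (264,116) to (294,178), about 1 mm left of prediction. I'll move over it and descend.

Emit:
arm_command(steps=[0.029,-0.001,0,0,0.029,0,0,0,0,0,0.02,0,0,0,0.024,0,0,0,0.024,0,0,0,0.024,0,0,0,0.024,0,0,0,0.018,0,0,0,0.006,0,0,0,0,0,0,0,0,0])

```text
clock: 16.05
position: [464.5, 272.1, 62.2]
ee_rot: [0.968, -0.251, 0.0, -0.001]
contact_force: [-0.1, 0.7, 0.1]
gripper_width: 59.9
grasp_force: 0.0
```

Emit:
arm_command(steps=[0,0,0,0,0,0,0,0,0,0,0,0,0,0,0,0,0,0,0,0], grip=0.0)

```text
clock: 16.68
position: [464.2, 272.1, 61.8]
ee_rot: [0.968, -0.251, 0.0, -0.0]
contact_force: [0.3, 0.7, 4.8]
gripper_width: 19.3
grasp_force: 59.3
```

```bash
python3 - <<'E'
from h import *
p=W(CASE,[(-40,0,0)])[0];go(p[0],p[1],200,.225)
E
```

```text
t 16.68 pos [464.2 272.1  61.8] yaw -0.506 tilt [ 0.001  0.001 -1.   ] F [0.3 0.7 4.8] w 19.3 gf 59.3 | roll -0.731 then tool delta mm [ -37.9  309.9 -138.3]
```

Emit:
arm_command(steps=[0,0,-0.01,0,0,0,-0.02,0,0,0,-0.03,0,0,0,-0.03,0,0,0,-0.03,0,0,0,-0.03,0,0,0,0,0,0,0,0,-0.1,0,0,0,-0.13,0,0,0,-0.13,0,0,0,-0.13,0,0,0,-0.13,0,0,0,-0.111,0,0,0,0])

```text
clock: 18.42
position: [463.0, 271.2, 209.5]
ee_rot: [0.994, 0.111, -0.002, 0.001]
contact_force: [-0.2, -1.2, -2.3]
gripper_width: 19.3
grasp_force: 58.8
```

Emit:
arm_command(steps=[-0.003,0.02,0,0,-0.004,0.03,0,0,-0.004,0.03,0,0,-0.004,0.03,0,0,-0.004,0.03,0,0,-0.004,0.03,0,0,-0.004,0.03,0,0,-0.004,0.03,0,0,-0.004,0.03,0,0,-0.003,0.03,0,0,0,0.02,0,0,0,0,0,0,0,0,0,0,0,0,0,0])

```text
clock: 20.18
position: [495.5, -38.5, 211.2]
ee_rot: [0.994, 0.112, -0.0, -0.0]
contact_force: [0.5, -1.4, -1.3]
gripper_width: 19.3
grasp_force: 59.0
```

```bash
python3 - <<'E'
from h import *
p=W(CASE,[(-40,0,0)])[0];go(p[0],p[1],88,.225)
t=get_image("top");s=get_image("scene");w=get_image("wrist")
R=lambda im,x,y,W_,h,k:cv2.resize(im[y:y+h,x:x+W_,::-1],None,fx=k,fy=k,interpolation=cv2.INTER_CUBIC)
b=R(s,270,90,160,160,2.5);a=R(t,215,220,150,150,400/150);v=R(w,0,0,560,420,.7)
cv2.imwrite("pics/p1.png",np.hstack([a,b]))
E
```

```text
t 20.18 pos [495.5 -38.5 211.2] yaw 0.225 tilt [-0.  0. -1.] F [ 0.5 -1.4 -1.3] w 19.3 gf 59.0 | roll -0.0 then tool delta mm [  0.8   0.3 123.2]
```

View pics/p1.png

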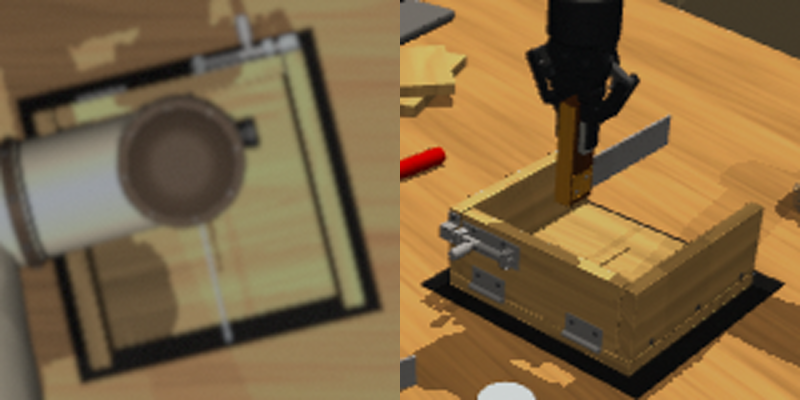

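The square hangs upright over the case with its back towards the front, and the bolt rod is in the keeper. I'll lower it.

Emit:
arm_command(steps=[0,0,0.02,0,0,0,0.022,0,0,0,0.022,0,0,0,0.022,0,0,0,0.02,0,0,0,0.01,0,0,0,0.005,0,0,0,0,0,0,0,0,0,0,0,0,0])

```text
clock: 21.58
position: [496.1, -38.8, 90.9]
ee_rot: [0.994, 0.112, 0.001, -0.0]
contact_force: [-0.4, -0.3, -1.7]
gripper_width: 19.3
grasp_force: 59.0
```

Emit:
arm_command(steps=[0,0,0.002,0,0,0,0.002,0,0,0,0.002,0,0,0,0.002,0,0,0,0,0])

```text
clock: 22.2
position: [495.8, -38.9, 82.8]
ee_rot: [0.994, 0.112, -0.0, 0.0]
contact_force: [-2.1, 0.3, 3.2]
gripper_width: 19.3
grasp_force: 59.7
```

Emit:
arm_command(steps=[0.004,0,0,0,0.004,0,0,0,0.004,0,0,0,0.003,0,0,0,0,0,0,0,0,0,0,0])

```text
clock: 22.95
position: [509.3, -36.1, 82.9]
ee_rot: [0.994, 0.112, -0.001, 0.0]
contact_force: [-4.7, -0.8, 7.3]
gripper_width: 19.6
grasp_force: 60.4
```

Emit:
arm_command(steps=[0.002,0,0,0,0.002,0,0,0,0.001,0,0,0,0,0,0,0,0,0,0,0])

```text
clock: 23.58
position: [514.7, -34.9, 82.9]
ee_rot: [0.994, 0.112, -0.001, 0.0]
contact_force: [-3.9, -0.9, 6.5]
gripper_width: 19.7
grasp_force: 60.2
```

```bash
python3 - <<'E'
from h import *
p=W(CASE,[(-20,0,0)])[0];go(p[0],p[1],82.8,.225)
E
```

```text
t 23.57 pos [514.7 -34.9  82.9] yaw 0.224 tilt [-0.001 -0.001 -1.   ] F [-3.9 -0.9  6.5] w 19.7 gf 60.2 | roll -0.001 then tool delta mm [ 1.3 -0.5  0.1]
```

Friction only so far; the front should be about 1 mm away. I'll press on.

Emit:
arm_command(steps=[0.002,0,0,0,0.001,0,0,0,0,0,0,0,0,0,0,0])

```text
clock: 24.08
position: [515.3, -34.8, 82.9]
ee_rot: [0.994, 0.112, -0.003, 0.001]
contact_force: [-8.7, -1.7, 11.1]
gripper_width: 19.2
grasp_force: 61.1
```

Emit:
arm_command(steps=[0.002,0,0.001,0,0,0,0,0,0,0,0,0])

```text
clock: 24.45
position: [516.1, -34.6, 83.0]
ee_rot: [0.994, 0.112, -0.005, 0.001]
contact_force: [-12.9, -1.0, 21.9]
gripper_width: 19.3
grasp_force: 62.3
```

Emit:
arm_command(steps=[0.002,0,0.001,0,0,0,0,0,0,0,0,0])

```text
clock: 24.82
position: [517.1, -34.5, 83.0]
ee_rot: [0.994, 0.112, -0.006, 0.001]
contact_force: [-17.3, -0.0, 28.7]
gripper_width: 19.4
grasp_force: 63.4
```

```bash
python3 - <<'E'
from h import *
go(515,-35,82.8,.225);s=read_state();print(s["wrist_torque"].round(2),Ro.from_quat(s["ee_rot"]).as_matrix().round(4).tolist())
s=get_image("scene");t=get_image("top")
R=lambda im,x,y,W_,h,k:cv2.resize(im[y:y+h,x:x+W_,::-1],None,fx=k,fy=k,interpolation=cv2.INTER_CUBIC)
cv2.imwrite("pics/p2.png",np.hstack([R(t,230,230,80,120,5),R(s,285,120,80,120,5)]))
E
```

```text
t 24.82 pos [517.1 -34.5  83. ] yaw 0.225 tilt [-0.011 -0.004 -1.   ] F [-17.3  -0.   28.7] w 19.4 gf 63.4 | roll -0.0 then tool delta mm [-2.1  0.   0.2]
[-0.01  5.38  0.07] [[0.9747, 0.2231, -0.0113], [0.2231, -0.9748, -0.0037], [-0.0118, 0.001, -0.9999]]
```

View pics/p2.png

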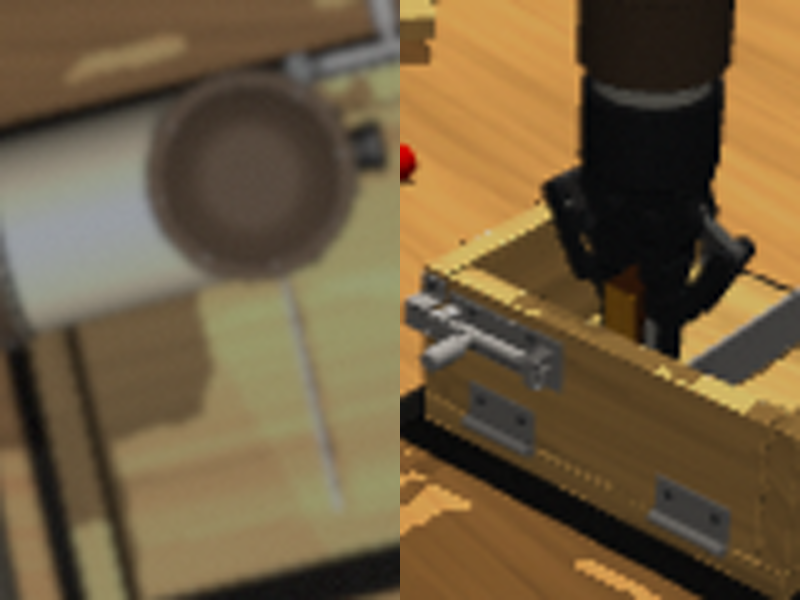

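Fx/Fz has stayed near 0.6, so this may be floor friction with the heel digging in (tilt 0.012 rad). I'll ease the downward load before pressing forward.

Emit:
arm_command(steps=[0,0,-0.002,0,0,0,0,0,0,0,0,0])

```text
clock: 25.3
position: [517.4, -34.4, 83.0]
ee_rot: [0.994, 0.112, -0.005, 0.001]
contact_force: [-12.7, -1.9, 16.3]
gripper_width: 19.3
grasp_force: 61.5
```

Emit:
arm_command(steps=[0,0,-0.001,0,0,0,0,0,0,0,0,0])

```text
clock: 25.68
position: [517.4, -34.4, 83.0]
ee_rot: [0.994, 0.111, -0.005, 0.001]
contact_force: [-10.0, -2.0, 10.8]
gripper_width: 19.3
grasp_force: 60.5
```

```bash
python3 - <<'E'
from h import *
go(515,-35,82.8,.225);s=read_state();print(s["wrist_torque"].round(2))
E
```

```text
t 25.68 pos [517.4 -34.4  83. ] yaw 0.223 tilt [-0.011 -0.003 -1.   ] F [-10.   -2.   10.8] w 19.3 gf 60.5 | roll -0.002 then tool delta mm [-2.5  0.1  0.3]
[-0.68  2.93  0.04]
```

Emit:
arm_command(steps=[0,0,-0.001,0,0,0,0,0,0,0,0,0])

```text
clock: 26.05
position: [517.5, -34.3, 83.1]
ee_rot: [0.994, 0.111, -0.005, 0.0]
contact_force: [-8.7, -2.6, 4.1]
gripper_width: 19.7
grasp_force: 59.8
```

Emit:
arm_command(steps=[0,0,-0.001,0,0,0,0,0,0,0,0,0])

```text
clock: 26.42
position: [517.6, -34.2, 83.2]
ee_rot: [0.994, 0.111, -0.005, 0.0]
contact_force: [-6.2, -2.7, -1.7]
gripper_width: 19.5
grasp_force: 59.0
```

```bash
python3 - <<'E'
from h import *
go(515,-35,82.8,.225);s=read_state();print(s["wrist_torque"].round(2))
E
```

```text
t 26.43 pos [517.6 -34.2  83.2] yaw 0.222 tilt [-0.01  -0.002 -1.   ] F [-6.2 -2.7 -1.7] w 19.5 gf 59.0 | roll -0.003 then tool delta mm [-2.7  0.2  0.4]
[-0.75  1.55  0.03]
```

Emit:
arm_command(steps=[-0.004,0,0,0,0,0,0,0,0,0,0,0])

```text
clock: 26.8
position: [517.3, -33.9, 84.7]
ee_rot: [0.994, 0.112, -0.001, -0.0]
contact_force: [-2.4, -0.9, -4.6]
gripper_width: 19.3
grasp_force: 59.0
```

Emit:
arm_command(steps=[-0.004,0,0,0,0,0,0,0,0,0,0,0])

```text
clock: 27.18
position: [515.2, -34.4, 85.8]
ee_rot: [0.994, 0.112, 0.001, -0.0]
contact_force: [-0.1, -0.1, -2.5]
gripper_width: 19.6
grasp_force: 59.0
```

```bash
python3 - <<'E'
from h import *
go(515,-35,82.8,.225);s=read_state();print(s["wrist_torque"].round(2),s["joints"].round(4))
np.save("s_a.npy",np.mean([get_image("scene").astype(float) for _ in range(3)],0))
E
```

```text
t 27.18 pos [515.2 -34.4  85.8] yaw 0.225 tilt [ 0.002  0.    -1.   ] F [-0.1 -0.1 -2.5] w 19.6 gf 59.0 | roll -0.0 then tool delta mm [-0.3  0.6  3. ]
[-0.01 -0.13 -0.06] [ 2.4810e-01  3.6110e-01 -4.4920e-01  2.0000e-04 -7.5840e-01  1.5471e+00]
```

Backing off shows the tilt was elastic and that the front is actually touched at a TCP x of about 517.4. I'll redo the approach: forward first, then down.

Emit:
arm_command(steps=[0.002,0,0.001,0,0,0,0.001,0,0,0,0,0,0,0,0,0])

```text
clock: 27.82
position: [516.2, -34.2, 83.3]
ee_rot: [0.994, 0.112, -0.0, 0.0]
contact_force: [-0.6, -0.3, -2.6]
gripper_width: 19.3
grasp_force: 59.0
```

Emit:
arm_command(steps=[0.001,0,0.001,0,0,0,0.001,0,0,0,0,0,0,0,0,0])

```text
clock: 28.32
position: [516.9, -34.1, 82.8]
ee_rot: [0.994, 0.112, -0.0, 0.0]
contact_force: [-5.2, 0.4, 9.4]
gripper_width: 19.5
grasp_force: 60.8
```

Emit:
arm_command(steps=[0.002,0,0,0,0,0,0.001,0,0,0,0,0,0,0,0,0])

```text
clock: 28.82
position: [517.3, -34.1, 82.9]
ee_rot: [0.994, 0.112, -0.002, 0.001]
contact_force: [-9.7, 1.2, 19.3]
gripper_width: 19.2
grasp_force: 62.0
```

```bash
python3 - <<'E'
from h import *
go(515,-35,82.8,.225);s=read_state();print(s["wrist_torque"].round(2),s["joints"].round(4))
b=np.mean([get_image("scene").astype(float) for _ in range(3)],0);np.save("s_b.npy",b)
E
```

```text
t 28.82 pos [517.3 -34.1  82.9] yaw 0.225 tilt [-0.004 -0.001 -1.   ] F [-9.7  1.2 19.3] w 19.2 gf 62.0 | roll 0.0 then tool delta mm [-2.5  0.4  0.1]
[ 0.57  2.93 -0.  ] [ 2.4790e-01  3.7060e-01 -4.4330e-01  7.0000e-04 -7.6080e-01  1.5475e+00]
```

Emit:
arm_command(steps=[0,0,-0.002,0,0.001,0,0,0,0,0,0,0])

```text
clock: 29.35
position: [517.5, -34.0, 82.9]
ee_rot: [0.994, 0.112, -0.003, 0.0]
contact_force: [-8.5, 0.1, 9.9]
gripper_width: 19.3
grasp_force: 60.7
```

Emit:
arm_command(steps=[0.001,0,-0.001,0,0.001,0,0,0,0,0,0,0])

```text
clock: 29.72
position: [517.7, -33.9, 83.0]
ee_rot: [0.994, 0.111, -0.005, 0.0]
contact_force: [-11.1, -1.6, 8.6]
gripper_width: 19.6
grasp_force: 60.5
```

```bash
python3 - <<'E'
from h import *
go(515,-35,82.8,.225);s=read_state();print(s["wrist_torque"].round(2),s["joints"].round(4))
b=np.mean([get_image("scene").astype(float) for _ in range(3)],0);np.save("s_c.npy",b)
a=np.load("s_a.npy");R=lambda im:cv2.resize(im[130:230,305:385,::-1].clip(0,255).astype(np.uint8),None,fx=5,fy=5,interpolation=cv2.INTER_CUBIC)
cv2.imwrite("pics/p3.png",np.hstack([R(a),R(b)]))
E
```

```text
t 29.73 pos [517.7 -33.9  83. ] yaw 0.223 tilt [-0.01  -0.002 -1.   ] F [-11.1  -1.6   8.6] w 19.6 gf 60.5 | roll -0.002 then tool delta mm [-2.9  0.4  0.3]
[-0.06  2.71  0.02] [ 2.4730e-01  3.7350e-01 -4.3730e-01 -9.0000e-04 -7.7000e-01  1.5476e+00]
```

View pics/p3.png

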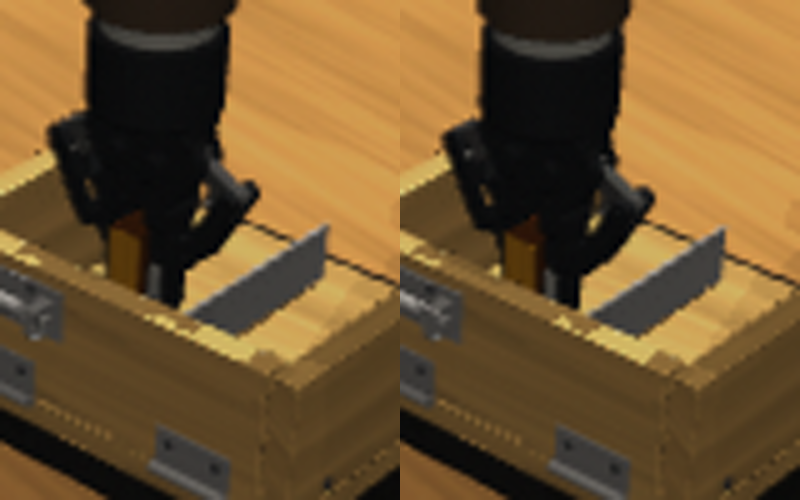

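```bash
python3 - <<'E'
from h import *
L={k:cv2.cvtColor(np.load(f"s_{k}.npy").clip(0,255).astype(np.uint8),cv2.COLOR_RGB2GRAY) for k in"abc"}
def tip(pos,tilt):  # predicted px of blade tip top & point 80 back for square with pose
    x,y,z=pos;h=z-82.9
    P=[]
    for d,zz in((-200,38),(-120,38)):
        dx=d*np.cos(tilt)+zz*np.sin(tilt);dz=-d*np.sin(tilt)+zz*np.cos(tilt)   # heel pivot, nose-down +
        P.append((x+20+dx-0,dz+h+21))
    return proj(C["scene"],W([535.33,-29.6,.225],[(p[0],0,p[1]) for p in P]))
def cx(w): d=w-np.array([535.33,-29.6]);return d@[np.cos(.225),np.sin(.225)]
st={"a":((515.2,-34.4),85.8,-.002),"b":((517.3,-34.1),82.9,.004),"c":((517.7,-33.9),83.0,.0105)}
p0=tip((cx(np.array(st["a"][0])),0,85.8),0)
for k in"bc":
    x=cx(np.array(st[k][0]));
    print(k,"pred flat",(tip((x,0,82.9),0)-p0).round(2).tolist(),"pred tilt .01",(tip((x,0,82.9),.01)-p0).round(2).tolist())
    for (u,v,w,h) in((359,171,22,24),(345,180,18,14),(285,190,40,30),(392,200,30,20)):
        T=L["a"][v:v+h,u:u+w];I=L[k]
        M=np.eye(2,3,dtype=np.float32);M[:,2]=(u,v)
        try: cc,M=cv2.findTransformECC(T,I,M,cv2.MOTION_TRANSLATION,(3,200,1e-6));print((u,v),"shift",(M[:,2]-[u,v]).round(2),round(cc,3))
        except Exception as e: print("ecc fail")
print(p0)
E
```

```text
b pred flat [[-0.49, 1.07], [-0.5, 1.1]] pred tilt .01 [[-0.51, 0.55], [-0.55, 0.81]]
(359, 171) shift [-0.09  0.13] 0.993
(345, 180) shift [ 1.83 -0.72] 0.98
(285, 190) shift [0.1  0.05] 0.994
(392, 200) shift [-0.5  0.3] 0.997
c pred flat [[-0.58, 1.12], [-0.59, 1.16]] pred tilt .01 [[-0.59, 0.61], [-0.64, 0.86]]
(359, 171) shift [-0.08  0.14] 0.994
(345, 180) shift [ 1.71 -0.69] 0.983
(285, 190) shift [0.1  0.08] 0.993
(392, 200) shift [-0.48  0.3 ] 0.997
[[369.83034921 175.44369848]
 [353.97919913 185.29860751]]
```

```bash
cat > e.py <<'E'
import numpy as np,cv2
def edges(im):
    D=im[:,:,0]-im[:,:,2]  # wood high, steel low
    out=[]
    for u in range(348,368):
        v0=int(178+(366-u)*.62); col=D[v0-7:v0+5,u]; lo,hi=col.min(),col[:4].max(); th=(lo+hi)/2
        i=np.argmax(col<th); out.append((u,v0-7+i-1+(col[i-1]-th)/(col[i-1]-col[i])))
    o=np.array(out);p=np.polyfit(o[:,0]-358,o[:,1],1);r=o[:,1]-np.polyval(p,o[:,0]-358)
    m=abs(r)<.6;p=np.polyfit(o[m,0]-358,o[m,1],1)
    return p.round(4),round(np.std(o[m,1]-np.polyval(p,o[m,0]-358)),2),m.sum()
E
python3 - <<'E'
from e import *
for k in"abc": print(k,edges(np.load(f"s_{k}.npy")))
from h import *
def line(x,z,t):
    Q=[]
    for d in(-200,-120):
        Q.append((x+20+d*np.cos(t)+38*np.sin(t),0,z-82.9+21-d*np.sin(t)+38*np.cos(t)))
    q=proj(C["scene"],W(CASE,Q));s=(q[1,1]-q[0,1])/(q[1,0]-q[0,0]);return round(s,4),round(q[0,1]+s*(358-q[0,0]),2)
for x,z,t in((-20.7,85.8,-.002),(-20.7,85.8,0),(-18.5,82.9,0),(-18.5,82.9,.005),(-18.2,82.9,.01)):print(x,z,t,line(x,z,t))
E
```

```text
a (array([ -0.6963, 180.9428]), np.float64(0.11), np.int64(5))
b (array([ -0.7153, 181.1773]), np.float64(0.04), np.int64(4))
c (array([ -0.7161, 181.175 ]), np.float64(0.04), np.int64(4))
-20.7 85.8 -0.002 (np.float64(-0.6192), np.float64(182.87))
-20.7 85.8 0 (np.float64(-0.6217), np.float64(182.8))
-18.5 82.9 0 (np.float64(-0.6233), np.float64(183.58))
-18.5 82.9 0.005 (np.float64(-0.6296), np.float64(183.39))
-18.2 82.9 0.01 (np.float64(-0.6359), np.float64(183.2))
```

```bash
python3 - <<'E'
import numpy as np
for k in"abc":
    im=np.load(f"s_{k}.npy");D=im[:,:,0]-im[:,:,2]
    r=[]
    for u in range(346,370):
        v0=int(round(183-.64*(u-358)));col=D[v0-9:v0+4,u];r.append(round(v0-9+np.argmax(col<25)-((25-col[max(np.argmax(col<25),1)])/(col[max(np.argmax(col<25),1)-1]-col[max(np.argmax(col<25),1)])),1))
    print(k,r)
    if k=="b":print(D[168:196,352:374:3].round().astype(int).T.tolist())
E
```

```text
a [np.float64(189.8), np.float64(189.0), np.float64(188.5), np.float64(187.9), np.float64(187.0), np.float64(186.8), np.float64(186.0), np.float64(185.0), np.float64(184.8), np.float64(184.0), np.float64(183.1), np.float64(182.8), np.float64(182.0), np.float64(181.6), np.float64(180.9), np.float64(180.1), np.float64(179.8), np.float64(178.5), np.float64(177.9), np.float64(177.8), np.float64(177.0), np.float64(176.0), np.float64(175.8), np.float64(175.1)]
b [np.float64(190.1), np.float64(180.1), np.float64(179.0), np.float64(188.0), np.float64(187.8), np.float64(187.0), np.float64(186.0), np.float64(185.8), np.float64(185.0), np.float64(184.0), np.float64(183.8), np.float64(183.1), np.float64(182.6), np.float64(181.9), np.float64(181.0), np.float64(180.8), np.float64(180.0), np.float64(178.9), np.float64(178.5), np.float64(177.9), np.float64(177.1), np.float64(176.8), np.float64(176.0), np.float64(175.6)]
[[11, 7, 4, 1, 1, 1, 0, 49, 110, 113, 112, 111, 112, 117, 119, 118, 117, 117, 24, 6, 4, 4, 3, 4, 4, 4, 4, 5], [35, 1, 0, 54, 123, 133, 98, 95, 119, 120, 118, 113, 111, 112, 115, 120,
[... 557 characters left out ...]
1, 119, 122, 120, 121, 90, 33, 112, 113, 114, 118, 117, 111, 114, 117, 121, 118, 116, 113, 107, 110], [131, 130, 127, 129, 133, 132, 128, 129, 129, 128, 132, 133, 134, 127, 41, 120, 120, 120, 120, 119, 111, 113, 118, 115, 111, 108, 105, 90]]
c [np.float64(190.0), np.float64(189.8), np.float64(189.0), np.float64(188.0), np.float64(187.8), np.float64(187.0), np.float64(186.0), np.float64(185.8), np.float64(185.0), np.float64(184.0), np.float64(183.8), np.float64(183.0), np.float64(182.0), np.float64(181.8), np.float64(181.0), np.float64(180.6), np.float64(179.9), np.float64(178.9), np.float64(178.0), np.float64(177.8), np.float64(177.1), np.float64(176.8), np.float64(176.0), np.float64(175.6)]
```

The blade edge is identical in the last two images while the tool tilt changed by 0.006 rad. Its slope also matches the flat prediction (-0.626 against -0.623), so the square is seated. I'll add the final press.

Emit:
arm_command(steps=[0,0,0.001,0,0,0,0.001,0,0.001,0,0,0,0,0,0,0,0,0,0,0,0,0,0,0])

```text
clock: 30.62
position: [517.9, -34.0, 82.9]
ee_rot: [0.994, 0.112, -0.006, 0.001]
contact_force: [-16.1, 0.5, 21.5]
gripper_width: 19.2
grasp_force: 62.4
```

```bash
python3 - <<'E'
from h import *
go(515,-35,82.8,.225);s=read_state();print(s["wrist_torque"].round(2))
L=[]
for k in"abcd":
    im=np.load(f"s_{k}.npy") if k!="d" else np.mean([get_image("scene").astype(float) for _ in range(3)],0)
    D=im[:,:,0]-im[:,:,2];r=[]
    for u in range(349,370):
        v0=int(round(183-.64*(u-358)));col=D[v0-4:v0+4,u];r.append(v0-4+np.clip(col/120,0,1).sum())
    r=np.array(r);u=np.arange(349,370)-358;p=np.polyfit(u,r,1);print(k,p.round(3),np.std(r-np.polyval(p,u)).round(2))
    f=D[205:225,290:330] # front lower region reference
E
```

```text
t 30.62 pos [517.9 -34.   82.9] yaw 0.224 tilt [-0.011 -0.003 -1.   ] F [-16.1   0.5  21.5] w 19.2 gf 62.4 | roll -0.001 then tool delta mm [-3.   0.4  0.2]
[0.37 4.52 0.07]
a [ -0.638 182.065] 0.24
b [ -0.642 182.39 ] 0.26
c [ -0.643 182.347] 0.29
d [ -0.655 182.282] 0.31
```

```bash
python3 -c "
from bench import *
print(job_done())"
```

```text
the job is handed in; nothing more can be done
None
```

I slid the bolt to its end stop and handed in with the square still gripped, pressing about 16 N into the front and 21 N onto the floor. The blade looked flat in the images to within about 0.01 rad, but the tool was leaning about 0.011 rad towards the front, so the blade tip may be lifted slightly.

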